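Slide a battery sled home in its charging dock and start the charge

ROBOT

A 7-joint arm with a two-finger parallel gripper is mounted at the origin on the work surface. World frame = base frame: x ahead of the robot, y to its left, z up, the work surface at z = 0. Lengths are in m, angles in rad, forces in N, time in s.
With the tool pointing down it reaches from about 0.425 to 0.925 m from the base axis. Payload 6.8 kg.
Tool frame: the origin (TCP) lies at the very end of the fingers, on their centre line; the grasp point (between the pads) lies 19 mm behind it; x points along the fingers, y is the direction in which the jaws open and shut, and the axes are right-handed (so a half turn about x gives the same grasp; the last joint's range is limited). The gripper opens to 85 mm and grips with 20 to 120 N. Pads are 22 mm wide; open, the fingers measure 114 mm over their backs; the gripper's body (76 mm by 85 mm) begins 54 mm behind the grasp point. The pads swing forward as they close: fully open they stand 13 mm farther back than shut.
Start: joints at [-1.391, 0.477, 0.022, 1.555, -0.011, 1.109, -0.083], TCP at [0.192, 0.647, 0.231] pointing down, gripper open.
Joint ranges: [-2.96, 2.96], [-0.34, 2.1], [-1.41, 1.46], [0.24, 2.44], [-1.37, 4.51], [0.17, 1.92], [-2.96, 2.96]. Speed limits (rad/s): [2.39, 2.39, 3.14, 3.14, 3.14, 3.14, 3.14].

INTERFACE

Orientations are given as a rotation vector (axis times angle).
In Python, from bench import get_obs, grab_frame, camera_info, hand_in gives the robot as it stands.
- The arm moves only by the tool apply_moves, never from a script. Its argument "series" is text: rows parted by semicolons, each of 7 numbers parted by spaces: the turn, a rotation vector about the tool's x, y, z in rad, then the shift along the tool's x, y, z in m, then the opening, from 0 (shut) to 1 (fully open). In form: wx wy wz tx ty tz hand; .... A call has 1 to 12 rows; each row is the pose to reach, as a shift and turn from the pose commanded when the call began, along the tool's axes at that moment; what a row does not reach only later rows make up. A row lasts 1/8 s, in which the tool goes at most 62.5 mm and 10.7 degrees, less where a joint would pass 70% of its speed; a pose out of reach is approached as far as the arm can. A call with a gripper value outside its range is refused whole. The fingers move at their own pace and stop on an object; "force" is the grip in N (left out, the last holds). Time passes only in rows, so rows that repeat a pose let the fingers close. It gives the time, the measured TCP pose, the force and the opening at its end, in the units of the state.
- get_obs(): the state, without advancing time (a new reading comes with each control period).
- grab_frame(name): name is "scene" or "top" or "wrist"; returns the picture (400x640x3 uint8, blue, green, red); there is no depth.
- camera_info(name): a dict with "fov_y" (degrees; the focal length in pixels is half the picture's height over the tangent of half this angle, whatever the lens; pixels are square), "cx", "cy" (the principal point, pixels), "rvec" (rotation vector, rad) and "tvec" (3), from world to camera coordinates, as OpenCV has them. Camera axes: x right, y down, z forward; pixel columns grow to the right and rows downward; lengths in m; the calibration is good to about 2 mm. A picture is of the moment at which its call begins: read the wrist's pose just before it. camera_info takes no time and is no camera call; for the wrist camera it gives the pose at the moment of the call.
- hand_in(): hands the job in, once; it reports no verdict.
The state is a dict: "clock": time; "joints": joint angles; "qvel": joint speeds; "tau": joint torques, N m; "tcp_pos": TCP position; "orientation": TCP orientation; "contact_force": force on the tool from outside, world axes, zero at the start; "moment": the same for the moment, N m; "grip_width": finger opening in m.
Only numpy, scipy, OpenCV 4.12 (cv2) and the standard library are available. Lean on these libraries where they do the work, as an engineer would, in place of code of your own. Each camera call takes 0.05 s, during which the arm holds its last target.

TASK

One of the two battery chargers has its battery sled standing part way out on the rails. With the fingertips, push that sled along its rails until it drops into the locating notches and sits down level, then press the white start button on the same charger fully in and let it go. Only push: do not lift the sled or touch its carrying handle, and leave the other charger and everything else on the bench as they are.

Things in the scene. Friction and masses are not known exactly. Their poses are not given: they have to be found in the camera images.
- dock_a: battery charging dock, black, fixed. Origin: bench level under the sled's home spot; x is the way the sled is pushed home, z up. Spans x -180..+138, y -113..+71 mm. Front (-x) open; rails' tops at z 22 mm, notches 8 mm deep; side guides 41 mm high: left at y 62, right (the console) y -62..-112; rear housing from x +76, 78 mm high. Charger A: its sled is not home.
- dock_b: battery charging dock, black, fixed. Origin: bench level under the sled's home spot; x is the way the sled is pushed home, z up. Spans x -180..+138, y -113..+71 mm. Front (-x) open; rails' tops at z 22 mm, notches 8 mm deep; side guides 41 mm high: left at y 62, right (the console) y -62..-112; rear housing from x +76, 78 mm high. Charger B: its sled is already home.
- sled_a: battery sled: board 140 x 120 mm (x, y) on four feet, battery on top to z 54 mm; ~0.6 kg. Origin: centre under the feet, axes as its dock's. Origin is 22 mm above the bench on the rails, 14 mm once dropped into the notches, then within 3 mm of the dock's origin. Starts 55 to 100 mm short of home (towards -x); 1.5 mm side play, friction of some 2 to 6 N.
- sled_b: battery sled: board 140 x 120 mm (x, y) on four feet, battery on top to z 54 mm; ~0.6 kg. Origin: centre under the feet, axes as its dock's. Origin is 22 mm above the bench on the rails, 14 mm once dropped into the notches, then within 3 mm of the dock's origin. Already seated in charger B; leave alone.
- handle_a: carrying handle of sled A: a 9 mm dark bar arched across the top of the battery, 72 mm wide (y), 22 mm high; origin at the middle of its foot, at sled x +2, z 54 mm. Not to be used.
- front_a (a point): centre of sled A's turned-up front plate, a flat upright face 120 mm wide and 42 mm high at its -x end, facing -x: push here towards +x. At sled x -70, z 31 mm. All four feet drop together when the sled comes home, and the notches then stop it
- start_a (a joint): small white round push button, 24 mm across, in a grey collar on the console (right-hand side) of charger A; joint value is the depth pressed, 0 out to 0.006 m fully down, which takes 5 N; springs back
- start_a_top (a point): centre of the top of charger A's start button, at dock x -70 mm, y -87 mm, 62 mm above the bench when out; it stands 10 mm proud of its collar
- start_b (a joint): small white round push button, 24 mm across, in a grey collar on the console (right-hand side) of charger B; joint value is the depth pressed, 0 out to 0.006 m fully down, which takes 5 N; springs back; not to be pressed
- radio: handheld two-way radio standing upright, 34 x 58 x 120 mm plus a 75 mm stub antenna; bystander
- spare_pack: spare battery pack standing on end, 70 x 34 x 110 mm; bystander
- driver: screwdriver lying down; bystander
- tape: roll of tape lying flat, 68 mm across, 22 mm high; bystander
- mug: white mug, 80 mm across, 90 mm high; bystander
- meter: hand multimeter lying on its back, 150 x 78 x 42 mm; bystander
- marker: white marker pen lying down, 115 mm long, 16 mm thick; bystander
Not all that is in view belongs to the job. What is shaped like the sled_a but orange or turquoise is not meant.

How it is judged:
On the way, in this order (a step that is already met when the one before it is completed fails the run):
1. sled A has dropped into the notches of its dock and lies level (z of sled_a in the frame of dock_a below 0.017 m and angle between sled_a's own z axis and vertical below 0.03 rad and x of sled_a in the frame of dock_a between -0.006 and 0.006 m and y of sled_a in the frame of dock_a between -0.006 and 0.006 m), for 0.2 s.
2. the start button of charger A is pressed in (all of step 1 and value of joint start_a above 0.0045 m), for 0.1 s.
At the end, for the whole second after the job is handed in: Both sleds lie in the notches of their docks (origin less than 17 mm above the dock's underside, within 6 mm of the dock's origin in x and y, tilted less than 0.03 rad) and at rest, the start button has been pressed past 4.5 mm with the sled down, and is out again (under 2 mm) (all of step 1 and z of sled_b in the frame of dock_b below 0.017 m and angle between sled_b's own z axis and vertical below 0.03 rad and x of sled_b in the frame of dock_b between -0.006 and 0.006 m and y of sled_b in the frame of dock_b between -0.006 and 0.006 m and linear speed of sled_a below 0.02 m/s and value of joint start_a below 0.002 m and distance of sled_b from where it was at the start of the episode below 0.01 m); the robot touches nothing.
It fails at once if sled A is lifted off its rails or tipped up (z of sled_a in the frame of dock_a above 0.034 m or angle between sled_a's own z axis and vertical above 0.2 rad).
It fails at once if the carrying handle is touched (contact force between the fingers and handle_a above 1 N).
It fails at once if start is pressed before the sled is home (value of joint start_a above 0.0045 m and not (z of sled_a in the frame of dock_a below 0.017 m and angle between sled_a's own z axis and vertical below 0.03 rad and x of sled_a in the frame of dock_a between -0.006 and 0.006 m and y of sled_a in the frame of dock_a between -0.006 and 0.006 m)).
It fails at once if the other charger's button is pressed, or its sled shifted or lifted (value of joint start_b above 0.003 m or distance of sled_b from where it was at the start of the episode above 0.01 m).
It fails at once if a bystander is pushed aside or knocked over (distance of any of radio, spare_pack, driver, tape, mug, meter, marker from where it was at the start of the episode above 0.03 m or angle between any of radio, spare_pack, mug's own z axis and vertical above 0.5 rad).
It also fails if it takes over 48 s, if anything falls off the work surface, if the arm or the gripper's body presses on something with over 40 N, if the wrist force passes 120 N, or if a joint passes its speed limit or range.

## Working session

There is one attempt and no reset: what is moved stays moved. The work goes in short steps, Python scripts to look and compute and a tool call to move; the robot and the scene stay as the last step left them, time stands still between calls to the robot, and variables do not carry over. Pictures are saved under pics/ and viewed, and the job is handed in when it is done.

Besides the shell and the picture viewer there is one more tool, called in YAML: its name, and indented under it one key for each argument. apply_moves: Moves the arm, as the interface text tells. Its arguments: {"type":"object","properties":{"series":{"type":"string"},"force":{"type":"number"}},"required":["series"]}

```bash
mkdir -p pics; python3 - <<'E'
from bench import *
import cv2
print(get_obs())
for n in ["scene","top","wrist"]:
    print(n,camera_info(n)); cv2.imwrite(f"pics/{n}0.png",grab_frame(n))
E
```

```text
{'clock': 0.0, 'joints': array([-1.39110438,  0.47779161,  0.02232214,  1.55642299, -0.01149903,
        1.10928709, -0.08310781]), 'qvel': array([ 5.89809744e-04, -9.54031301e-04,  3.98351193e-04, -2.70069049e-03,
        7.86199449e-04,  3.22031842e-05, -4.10349739e-04]), 'tau': array([-3.84055802e-04, -5.96436954e+01,  1.60756007e+00, -2.81199986e+01,
        1.24858349e-02,  9.02235130e-03, -1.86666426e-05]), 'tcp_pos': array([0.19142868, 0.6466886 , 0.23034308]), 'orientation': array([ 0.22447163,  1.55910066, -0.22726976]), 'contact_force': array([ 0.28435521, -0.66394546,  0.03447005]), 'moment': array([-0.01622107, -0.00746589,  0.01390787]), 'grip_width': 0.08552275431136001}
scene {'fov_y': 57.680449044430944, 'cx': 320.41086915791146, 'cy': 203.17043634156636, 'rvec': array([ 2.42908123,  0.80302511, -0.26575763]), 'tvec': array([-0.37051527, -0.19814404,  1.30452373])}
top {'fov_y': 52.96807383999252, 'cx': 325.5430278522848, 'cy': 188.9787353406724, 'rvec': array([ 2.13863465, -2.13467734,  0.14835721]), 'tvec': array([-0.03105205,  0.46708465,  1.41698987])}
wrist {'fov_y': 62.17833136965365, 'cx': 312.97266469916025, 'cy': 198.74749624222065, 'rvec': array([-2.32640462, -1.73917479, -0.24488929]), 'tvec': array([-0.67381771, -0.03726265,  0.38025174])}
```

View pics/scene0.png

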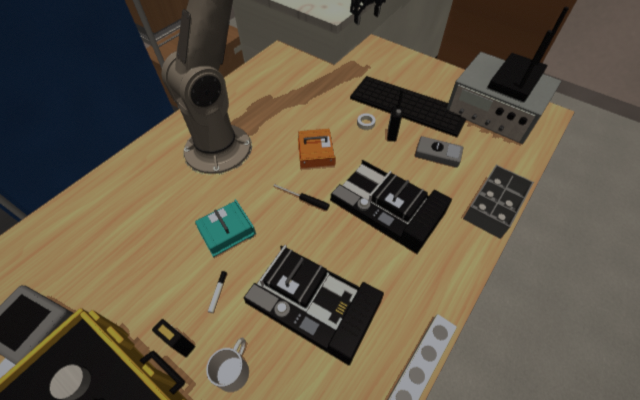

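View pics/top0.png

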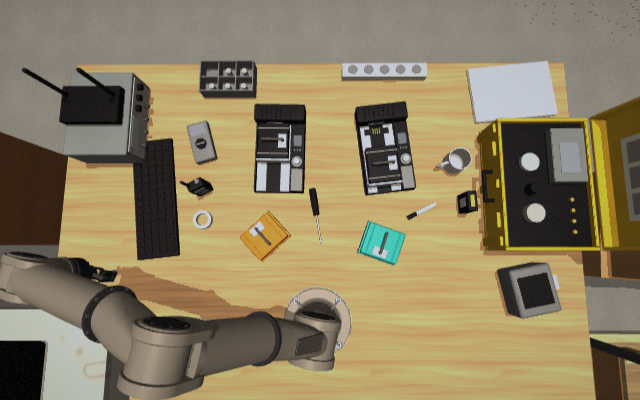

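View pics/wrist0.png

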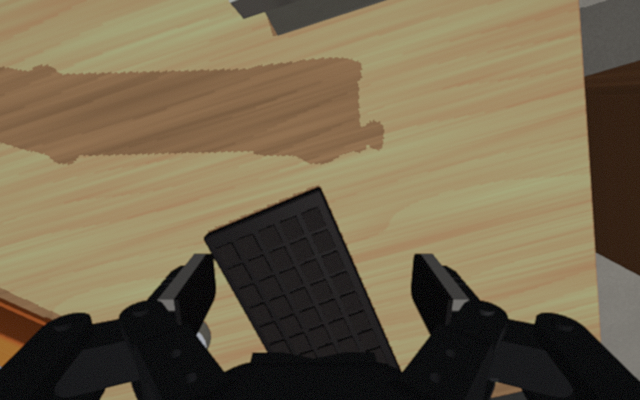

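```bash
python3 - <<'E'
import cv2
t=cv2.imread("pics/top0.png");s=cv2.imread("pics/scene0.png")
cv2.imwrite("pics/topA.png",cv2.resize(t[90:210,340:430],None,fx=5,fy=5,interpolation=cv2.INTER_CUBIC))
cv2.imwrite("pics/sceneA.png",cv2.resize(s[235:365,235:395],None,fx=4.6,fy=4.6,interpolation=cv2.INTER_CUBIC))
E
```

```text
(no output)
```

View pics/topA.png

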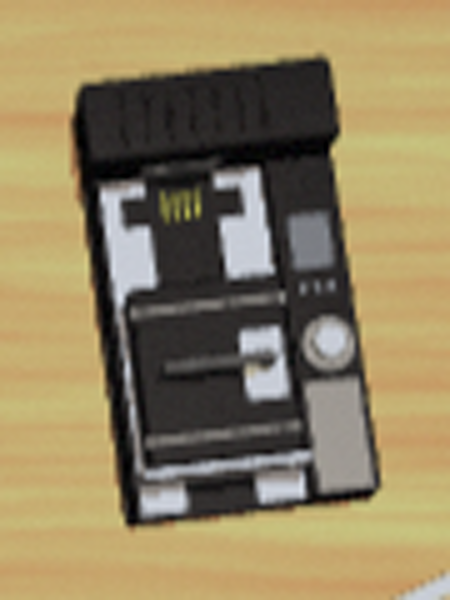

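View pics/sceneA.png

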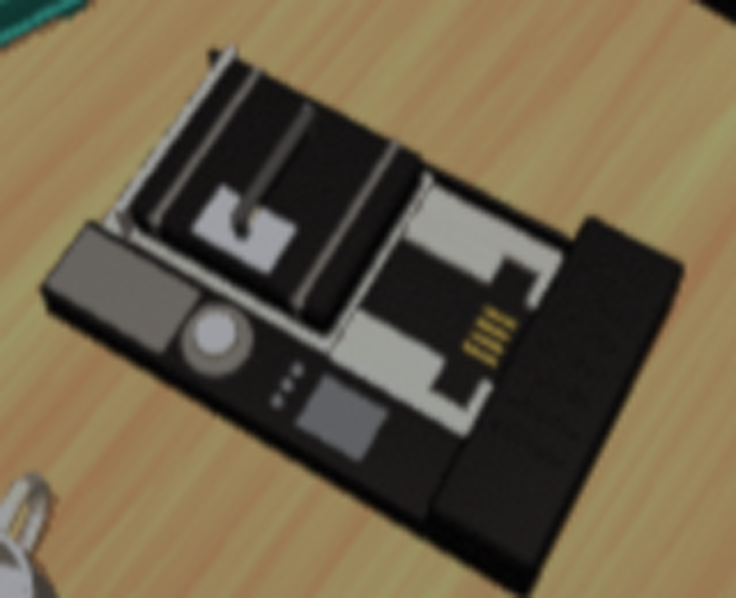

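```bash
cat > h.py <<'E'
import numpy as np,cv2
from bench import *
from scipy.optimize import least_squares
def proj(n,P,ci=None):
    c=ci or camera_info(n); f=200/np.tan(np.radians(c['fov_y'])/2)
    K=np.array([[f,0,c['cx']],[0,f,c['cy']],[0,0,1.]])
    return cv2.projectPoints(np.array(P,float).reshape(-1,3),np.array(c['rvec']),np.array(c['tvec']),K,None)[0][:,0]
def w(p,P):
    P=np.array(P,float).reshape(-1,3);c,s=np.cos(p[2]),np.sin(p[2])
    return np.c_[p[0]+c*P[:,0]-s*P[:,1],p[1]+s*P[:,0]+c*P[:,1],P[:,2]]
E
cat > fit.py <<'E'
from h import *
T=lambda u,v:(340+u/5-.4,90+v/5-.4); S=lambda u,v:(235+u/4.6-.4,235+v/4.6-.4)
D=[('top',(-180,-112,41),T(380,490)),('top',(-70,-87,62),T(330,338)),('top',(138,71,78),T(80,88)),('top',(138,-113,78),T(327,58)),
('scene',(-70,-87,62),S(215,333)),('scene',(-180,-112,41),S(45,288)),('scene',(-180,-62,41),S(92,222)),
('scene',(76,71,78),S(590,217)),('scene',(138,71,78),S(683,265)),('scene',(76,-113,78),S(432,490))]
def res(p):
    return np.concatenate([proj(n,w(p,np.array(P)/1e3))[0]-uv for n,P,uv in D])
r=least_squares(res,[.75,-.2,.1],loss='soft_l1');p=r.x
print(p);print(res(p).reshape(-1,2).round(1))
L=[('top',(0,60),T(145,475)),('top',(0,-60),T(310,460)),('scene',(0,60),S(232,48)),('scene',(0,-60),S(110,218))]
def rs(q): return np.concatenate([proj(n,w(p,np.array([q[0]*1000,q[1]*1000+y,74])/1e3))[0]-uv for n,(_,y),uv in L])
r=least_squares(rs,[-.14,0]);print('plate x in dock',r.x,'sled x',r.x[0]+.07);print(rs(r.x).reshape(-1,2).round(1))
print('plate centre',w(p,[r.x[0],0,.053]),'button',w(p,[-.07,-.087,.062]),'plate seated',w(p,[-.07,0,.045]))
E
python3 fit.py; python3 -c "
from h import *
o=get_obs();print(cv2.Rodrigues(o['orientation'])[0].round(3))
c=camera_info('top');R=cv2.Rodrigues(c['rvec'])[0];print(-R.T@c['tvec'])"
```

```text
[ 0.63921239 -0.22278433  0.11607716]
[[ 0.2 -0.5]
 [ 0.  -0.3]
 [-0.7 -2.1]
 [ 0.3 -1.8]
 [ 0.3 -0.2]
 [-2.4 -0.2]
 [-1.3 -1.6]
 [-0.1 -1.7]
 [ 1.9 -0.5]
 [-1.2  4. ]]
plate x in dock [-0.1556867  -0.00205176] sled x -0.0856866966827668
[[ 0.3 -0.3]
 [ 1.1 -1.1]
 [-0.6 -0.2]
 [ 0.3 -1.3]]
plate centre [[ 0.48457337 -0.24081545  0.053     ]] button [[ 0.57975949 -0.31730604  0.062     ]] plate seated [[ 0.56968344 -0.2308915   0.045     ]]
[[-0.     0.284  0.959]
 [-0.001  0.959 -0.284]
 [-1.    -0.001  0.   ]]
[ 0.24792575 -0.04911468  1.47075259]
```

dock_a is the charger at top view (385,150): its sled stands at the open front, with bare rails and gold contacts behind it. The charger at (280,150) has its sled against the rear housing, so that is B. The orange (265,237) and turquoise (382,243) sleds are decoys. The crop confirms A. Next I'll check the fit by overlay and start the approach.

apply_moves:
  series: "0 0 0 -0.05 0 0 0; -0.404 0 0 -0.06 -0.336 0.441 0; -0.404 0 0 -0.06 -0.336 0.441 0; -0.404 0 0 -0.06 -0.336 0.441 0; -0.404 0 0 -0.06 -0.336 0.441 0; -0.404 0 0 -0.06 -0.336 0.441 0; -0.404 0 0 -0.06 -0.336 0.441 0; -0.404 0 0 -0.06 -0.336 0.441 0; -0.404 0 0 -0.06 -0.336 0.441 0; -0.404 0 0 -0.06 -0.336 0.441 0; -0.404 0 0 -0.06 -0.336 0.441 0; -0.404 0 0 -0.06 -0.336 0.441 0"
  force: 40

```text
clock: 1.65
tcp_pos: [0.5186, 0.2003, 0.291]
orientation: [-0.091, 1.57, 0.091]
contact_force: [-0.1, -0.4, -0.1]
grip_width: -0.0002
```

```bash
cat > ov.py <<'E'
from h import *
p=[0.63921239,-0.22278433,0.11607716]
t=cv2.imread("pics/top0.png");s=cv2.imread("pics/scene0.png")
out=[]
for n,im,(r0,r1,c0,c1),k in [('top',t,(90,210,340,430),4.5),('scene',s,(235,365,235,395),3)]:
    im=cv2.resize(im[r0:r1,c0:c1],None,fx=k,fy=k,interpolation=cv2.INTER_CUBIC)
    for loop,col in [([(76,71,78),(138,71,78),(138,-113,78),(76,-113,78)],(0,0,255)),([(-180,-62,41),(-180,-112,41),(76,-112,41),(76,-62,41)],(0,255,0)),([(-70,-87,62)]*2,(255,0,255)),([(-180,71,0),(-180,-113,0),(138,-113,0)],(255,255,0)),([(-155.7,60,74),(-155.7,-60,74)],(0,165,255))]:
        q=((proj(n,w(p,np.array(loop)/1e3))-[c0,r0]+.4)*k).astype(int)
        cv2.polylines(im,[q],len(q)>3,col,1); [cv2.circle(im,tuple(map(int,a)),3,col,1) for a in q]
    out.append(cv2.resize(im,(int(im.shape[1]*540/im.shape[0]) if n=='top' else 390,540 if n=='top' else 317)))
H=np.zeros((540,out[0].shape[1]+390,3),np.uint8);H[:,:out[0].shape[1]]=out[0];H[:317,out[0].shape[1]:]=out[1]
cv2.imwrite('pics/ov.png',H)
E
python3 ov.py
```

```text
(no output)
```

View pics/ov.png

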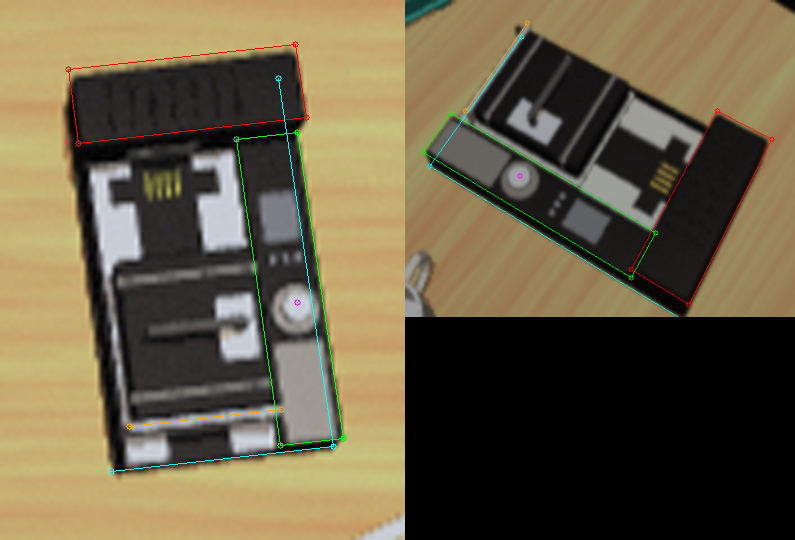

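apply_moves:
  series: "0 0 0 0.02 -0.434 -0.139 0; 0 0 0 0.02 -0.434 -0.139 0; 0 0 0 0.03 -0.434 -0.139 0; 0 0 0 0.04 -0.434 -0.139 0; 0 0 0 0.05 -0.434 -0.139 0; 0 0 0 0.06 -0.434 -0.139 0; 0 0 0 0.07 -0.434 -0.139 0; 0 0 0 0.08 -0.434 -0.139 0; 0 0 0 0.09 -0.434 -0.139 0; 0 0 0 0.09 -0.434 -0.139 0; 0 0 0 0.09 -0.434 -0.139 0"

```text
clock: 3.02
tcp_pos: [0.4324, -0.2456, 0.2017]
orientation: [-0.093, 1.568, 0.094]
contact_force: [0.0, 0.7, 0.3]
grip_width: -0.0003
```

```bash
cat > ow.py <<'E'
from h import *
import sys
p=[0.63921239,-0.22278433,0.11607716]
n='wrist';c=camera_info(n);im=grab_frame(n);cv2.imwrite(f'pics/{sys.argv[1]}_raw.png',im)
o=get_obs();print(o['clock'],o['tcp_pos'],o['contact_force'])
for loop,col in [([(-180,-62,41),(-180,-112,41),(76,-112,41),(76,-62,41)],(0,255,0)),([(-70,-87,62)]*2,(255,0,255)),([(-180,71,0),(-180,-113,0)],(255,255,0)),([(-155.7,60,74),(-155.7,-60,74)],(0,165,255))]:
    q=proj(n,w(p,np.array(loop)/1e3),c).astype(int);print(q.tolist())
    cv2.polylines(im,[q],len(q)>3,col,1)
    [cv2.circle(im,tuple(map(int,a)),3,col,1) for a in q]
cv2.imwrite(f'pics/{sys.argv[1]}.png',im)
E
python3 ow.py w1
```

```text
3.075 [ 0.4323898  -0.24590915  0.20188604] [ 0.02089823 -0.56326606 -0.1484158 ]
[[247, 208], [195, 208], [216, 415], [258, 415]]
[[224, 320], [224, 320]]
[[377, 197], [207, 196]]
[[378, 246], [244, 246]]
```

View pics/w1.png

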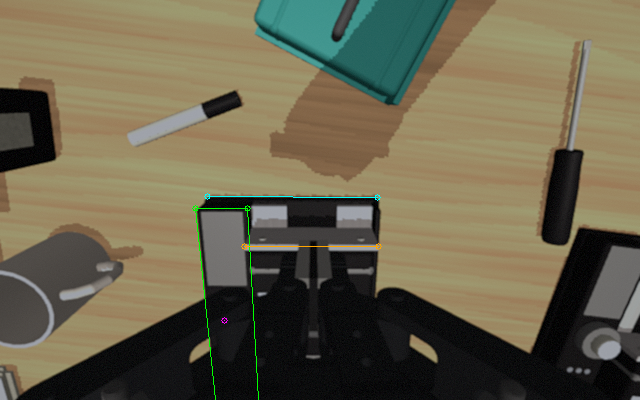

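The wrist view agrees with the fit. The plate's top edge is at row ~247 (predicted 246), it is centred at column ~311, and the closed fingers are at column 313. I'll descend in front of the plate.

apply_moves:
  series: "0 0 0 0.05 -0.001 0 0; 0 0 0 0.1 -0.001 0 0; 0 0 0 0.14 -0.001 0 0; 0 0 0 0.154 -0.001 0 0; 0 0 0 0.154 -0.001 0 0; 0 0 0 0.154 -0.001 0.01 0; 0 0 0 0.154 -0.001 0.02 0; 0 0 0 0.154 -0.001 0.025 0; 0 0 0 0.154 -0.001 0.025 0"

```text
clock: 4.2
tcp_pos: [0.4571, -0.2453, 0.0476]
orientation: [-0.092, 1.568, 0.092]
contact_force: [-0.3, 0.7, 0.5]
grip_width: 0.0001
```

```bash
python3 ow.py w2; python3 -c "
from h import *
s=grab_frame('scene');cv2.imwrite('pics/s2.png',cv2.resize(s[200:370,200:400],None,fx=4,fy=3.5))"
```

```text
4.25 [ 0.45643939 -0.2453449   0.04745413] [ 1.15455563 -0.80850035  0.88371567]
[[191, 257], [91, 257], [157, 584], [227, 584]]
[[151, 464], [151, 464]]
[[430, 227], [132, 227]]
[[458, 344], [174, 344]]
```

View pics/s2.png

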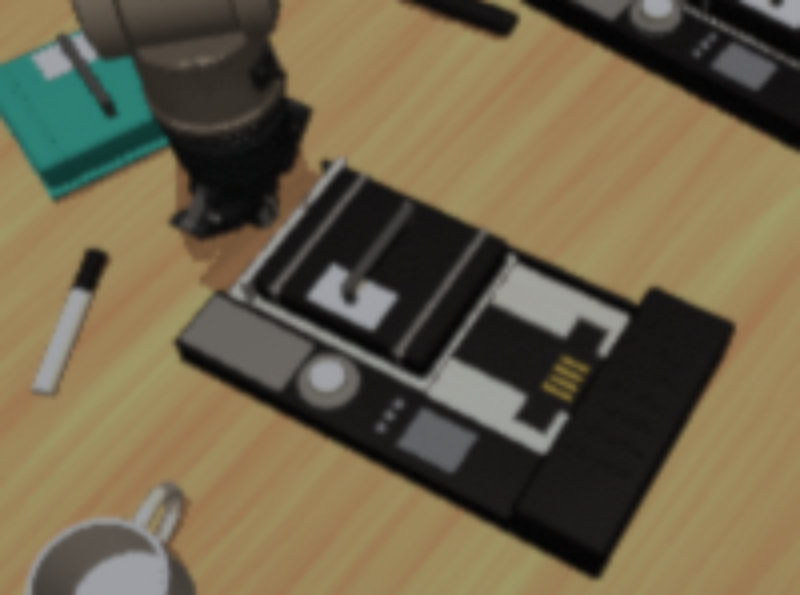

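View pics/w2.png

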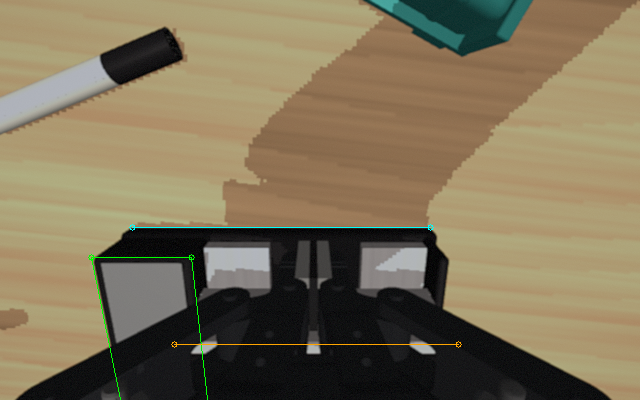

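apply_moves:
  series: "0 0 0 0 0 0.008 0; 0 0 0 0 0 0.014 0; 0 0 0 0 0 0.018 0; 0 0 0 0 0 0.022 0; 0 0 0 0 0 0.026 0; 0 0 0 0 0 0.03 0; 0 0 0 0 0 0.034 0; 0 0 0 0 0 0.038 0; 0 0 0 0 0 0.042 0; 0 0 0 0 0 0.046 0; 0 0 0 0 0 0.05 0; 0 0 0 0 0 0.055 0"

```text
clock: 5.8
tcp_pos: [0.5111, -0.239, 0.0473]
orientation: [-0.091, 1.569, 0.091]
contact_force: [-1.2, -0.7, -2.3]
grip_width: 0.0003
```

```bash
cat > look.py <<'E'
from h import *
import sys
o=get_obs();p=[0.63921239,-0.22278433,0.11607716];d=o['tcp_pos'][:2]-p[:2];c,s=np.cos(p[2]),np.sin(p[2])
print(o['clock'],'tcp dock',c*d[0]+s*d[1],c*d[1]-s*d[0],o['tcp_pos'],o['contact_force'])
s=grab_frame('scene');cv2.imwrite(f'pics/{sys.argv[1]}.png',cv2.resize(s[200:370,200:400],None,fx=4,fy=3.5,interpolation=cv2.INTER_CUBIC))
E
python3 look.py s3
```

```text
5.8 tcp dock -0.12913685482734671 -0.0012869213714574515 [ 0.51109359 -0.23901879  0.04728289] [-1.21749542 -0.73748577 -2.34769689]
```

View pics/s3.png

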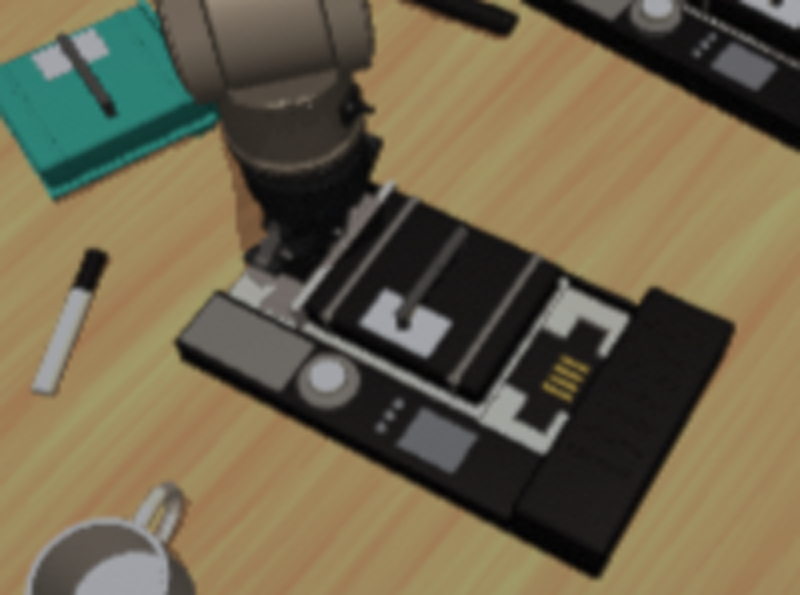

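apply_moves:
  series: "0 0 0 0 0 0.004 0; 0 0 0 0 0 0.008 0; 0 0 0 0 0 0.012 0; 0 0 0 0 0 0.016 0; 0 0 0 0 0 0.02 0; 0 0 0 0 0 0.024 0; 0 0 0 0 0 0.028 0; 0 0 0 0 0 0.031 0; 0 0 0 0 0 0.034 0; 0 0 0 0 0 0.036 0; 0 0 0 0 0 0.038 0; 0 0 0 0 0 0.04 0"

```text
clock: 7.35
tcp_pos: [0.5507, -0.2343, 0.0473]
orientation: [-0.091, 1.569, 0.091]
contact_force: [-1.9, -0.3, 1.4]
grip_width: -0.0001
```

```bash
python3 look.py s4
```

```text
7.35 tcp dock -0.0892344565510772 -0.001227069955088601 [ 0.55072054 -0.23433798  0.04727023] [-1.88953146 -0.30061927  1.41790875]
```

View pics/s4.png

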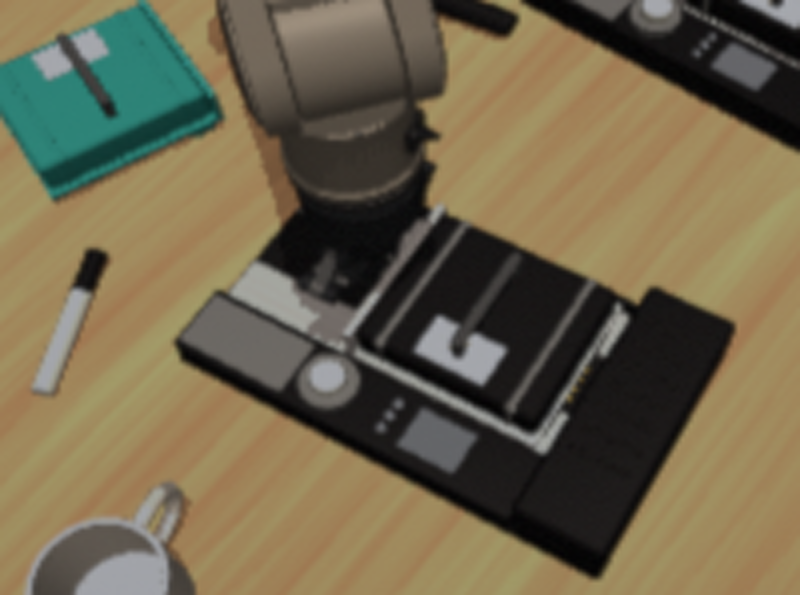

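apply_moves:
  series: "0 0 0 0 0 0.0015 0; 0 0 0 0 0 0.003 0; 0 0 0 0 0 0.0045 0; 0 0 0 0 0 0.006 0; 0 0 0 0 0 0.007 0; 0 0 0 0 0 0.008 0; 0 0 0 0 0 0.008 0"

```text
clock: 8.28
tcp_pos: [0.5588, -0.2334, 0.0473]
orientation: [-0.091, 1.569, 0.091]
contact_force: [-1.8, -0.8, 1.2]
grip_width: -0.0002
```

```bash
python3 look.py s5
```

```text
8.275 tcp dock -0.08113057119681293 -0.0012499978306909978 [ 0.55877255 -0.23342219  0.04729722] [-1.75954098 -0.82633658  1.24190601]
```

View pics/s5.png

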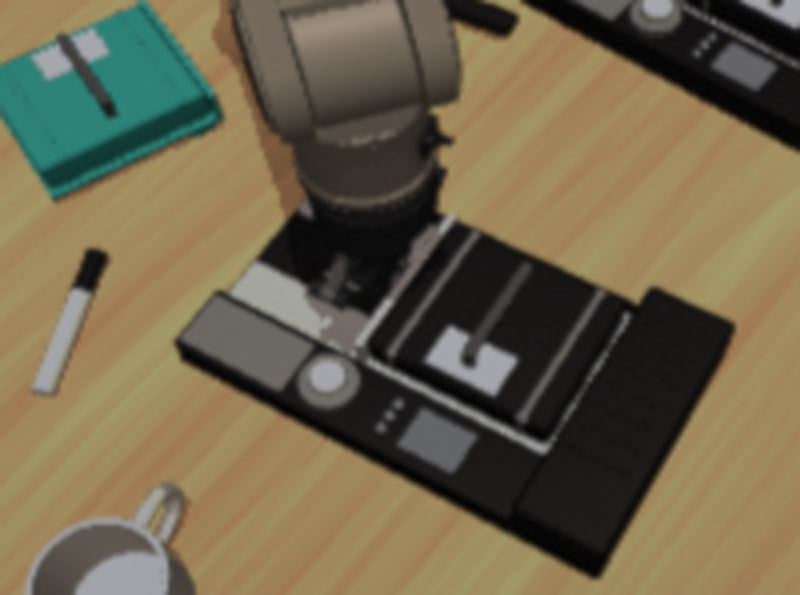

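Still on top of the rails, with friction of only ~2 N. I'll continue in small steps.

apply_moves:
  series: "0 0 0 0 0 0.001 0; 0 0 0 0 0 0.002 0; 0 0 0 0 0 0.003 0; 0 0 0 0 0 0.004 0; 0 0 0 0 0 0.004 0"

```text
clock: 8.95
tcp_pos: [0.5596, -0.2333, 0.0469]
orientation: [-0.089, 1.574, 0.091]
contact_force: [-10.0, -0.8, 5.9]
grip_width: 0.0001
```

```bash
python3 look.py s6
```

```text
8.95 tcp dock -0.08027369020200241 -0.00123254958587345 [ 0.55962164 -0.23330562  0.04693048] [-9.96270706 -0.76677334  5.85426444]
```

View pics/s6.png

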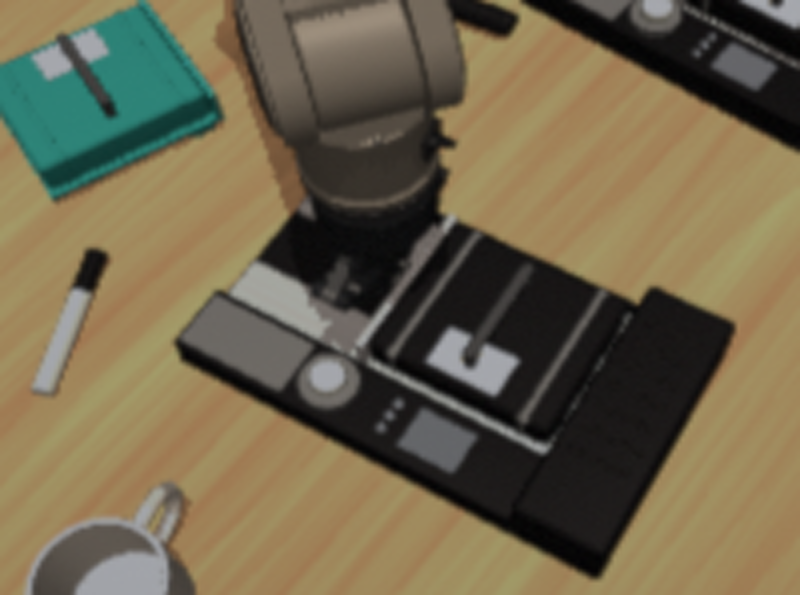

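apply_moves:
  series: "0 0 0 0 0 -0.004 0; 0 0 0 0 0 -0.01 0; 0 0 0 0 0 -0.02 0; 0 0 0 0 0 -0.02 0"

```text
clock: 9.5
tcp_pos: [0.5418, -0.2356, 0.0473]
orientation: [-0.09, 1.569, 0.091]
contact_force: [-0.0, 0.3, 0.3]
grip_width: -0.0001
```

```bash
cat > chk.py <<'E'
from h import *
import sys
p=[0.63921239,-0.22278433,0.11607716];n='scene'
o=get_obs();print(o['tcp_pos'],o['contact_force'])
s=grab_frame(n);k=5
im=cv2.resize(s[240:370,250:390],None,fx=k,fy=k,interpolation=cv2.INTER_CUBIC)
for sx,z,col in [(-.0,.014,(0,255,0)),(0,.022,(0,0,255))]:
    P=[(sx-.07,60e-3,z+.052),(sx-.07,-60e-3,z+.052),(sx+.07,-.06,z+.012)]
    q=((proj(n,w(p,P))-[250,240]+.4)*k).astype(int);cv2.polylines(im,[q[:2]],0,col,1);print(q.tolist())
cv2.imwrite(f'pics/{sys.argv[1]}.png',cv2.resize(im,None,fx=.9,fy=.9))
E
python3 chk.py c1
```

```text
[ 0.54176555 -0.2355684   0.0473121 ] [-0.01107351  0.29590557  0.28532036]
[[310, 100], [189, 287], [429, 451]]
[[310, 93], [187, 282], [430, 446]]
```

View pics/c1.png

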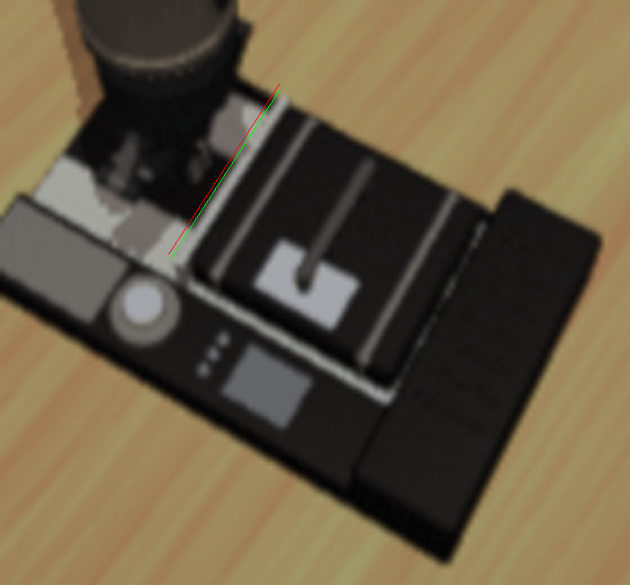

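```bash
python3 - <<'E'
from h import *
s=grab_frame('scene');t=grab_frame('top')
a=cv2.resize(s[240:370,250:390],(400,371),interpolation=cv2.INTER_CUBIC)
b=cv2.resize(s[150:260,325:460],(400,326),interpolation=cv2.INTER_CUBIC)
H=np.zeros((371,800,3),np.uint8);H[:,:400]=a;H[:326,400:]=b
H=cv2.convertScaleAbs(H,alpha=1.8,beta=15);cv2.imwrite('pics/ab.png',H)
a=cv2.resize(t[95:205,340:430],None,fx=4.4,fy=4.4,interpolation=cv2.INTER_CUBIC)
b=cv2.resize(t[95:205,235:325],None,fx=4.4,fy=4.4,interpolation=cv2.INTER_CUBIC)
cv2.imwrite('pics/abt.png',cv2.convertScaleAbs(np.hstack([a,b]),alpha=1.6,beta=15))
E
```

```text
(no output)
```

View pics/ab.png

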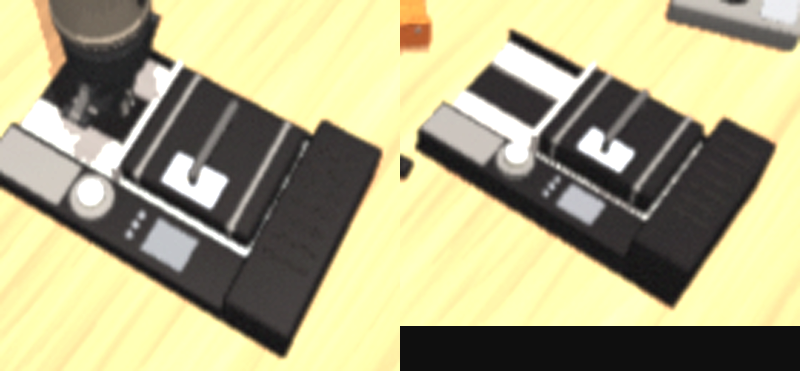

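View pics/abt.png

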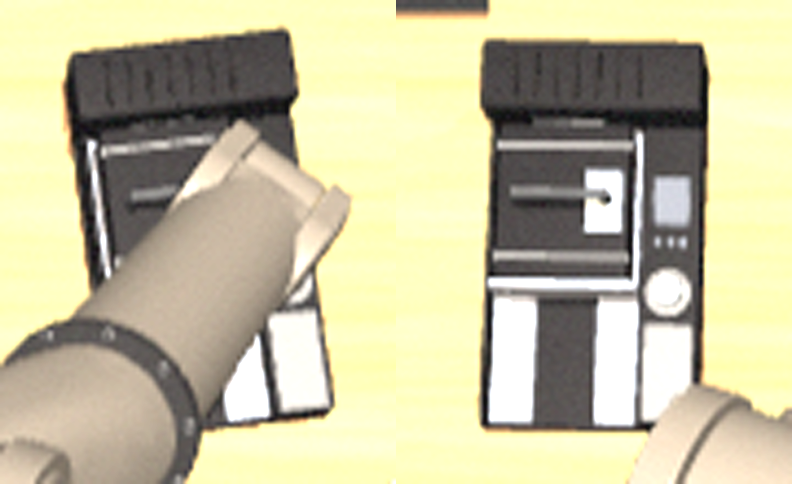

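```bash
cat > drop.py <<'E'
from h import *
p=np.array([0.63921239,-0.22278433,0.11607716]);n='scene';c=camera_info(n)
a=cv2.imread('pics/scene0.png',0);b=cv2.cvtColor(grab_frame(n),cv2.COLOR_BGR2GRAY)
f=200/np.tan(np.radians(c['fov_y'])/2);R=cv2.Rodrigues(c['rvec'])[0];C=-R.T@c['tvec']
ztop=.022+.054
x0=-.0857
# sled battery top region in frame 0
quad=proj(n,w(p,[(x0-.06,.05,ztop),(x0-.06,-.05,ztop),(x0+.06,-.05,ztop),(x0+.06,.05,ztop)]),c)
m=np.zeros_like(a);cv2.fillConvexPoly(m,quad.astype(np.int32),255)
pts=cv2.goodFeaturesToTrack(a,40,.03,4,mask=m)[:,0]
ray=np.c_[(pts[:,0]-c['cx'])/f,(pts[:,1]-c['cy'])/f,np.ones(len(pts))]@R
def W(z): return C+ray*((z-C[2])/ray[:,2])[:,None]
P=W(ztop)
ux=np.array([np.cos(p[2]),np.sin(p[2]),0]);uy=np.array([-ux[1],ux[0],0])
pred=lambda q:proj(n,P+q[0]*ux+q[1]*uy+np.array([0,0,-1])*q[2],c)
for q0 in [(.083,0,0),(.083,0,.008)]:
    init=pred(q0).astype(np.float32)
    nx,st,er=cv2.calcOpticalFlowPyrLK(a,b,pts.astype(np.float32).reshape(-1,1,2),init.reshape(-1,1,2).copy(),winSize=(9,9),maxLevel=1,flags=cv2.OPTFLOW_USE_INITIAL_FLOW)
    nx=nx[:,0];ok=(st[:,0]>0)&(np.linalg.norm(nx-init,axis=1)<7)
    for fixy in (1,0):
        fun=lambda q:(pred((q[0],0 if fixy else q[1],q[2]))-nx)[ok].ravel()
        r=least_squares(fun,[.083,0,.004],loss='soft_l1',f_scale=.3)
        print(ok.sum(),'dx,dy,drop mm',(r.x*1e3).round(1),'med res',np.median(abs(r.fun)).round(2))
E
python3 drop.py
```

```text
9 dx,dy,drop mm [89.6 -8.1  7.7] med res 0.16
9 dx,dy,drop mm [91.7 -3.6 -3.5] med res 0.17
9 dx,dy,drop mm [89.6 -0.   7.7] med res 0.16
9 dx,dy,drop mm [91.7 -3.6 -3.5] med res 0.17
```

apply_moves:
  series: "0 0 0 -0.05 0 -0.02 0; 0 0 0 -0.1 0 -0.02 0; 0 0 0 -0.15 0 -0.02 0; 0 0 0 -0.17 0.06 -0.02 0; 0 0 0 -0.17 0.12 -0.02 0; 0 0 0 -0.17 0.18 -0.02 0; 0 0 0 -0.17 0.24 -0.02 0; 0 0 0 -0.17 0.24 -0.02 0; 0 0 0 -0.17 0.24 -0.02 0"

```text
clock: 10.82
tcp_pos: [0.4952, 0.0005, 0.2174]
orientation: [-0.092, 1.568, 0.091]
contact_force: [-0.2, 0.1, -0.2]
grip_width: -0.0001
```

```bash
python3 - <<'E'
from h import *
s=grab_frame('scene');t=grab_frame('top');cv2.imwrite('pics/scene7.png',s);cv2.imwrite('pics/top7.png',t)
a=cv2.resize(s[240:370,250:390],(430,400),interpolation=cv2.INTER_CUBIC)
b=cv2.resize(t[95:205,340:430],(327,400),interpolation=cv2.INTER_CUBIC)
cv2.imwrite('pics/v7.png',cv2.convertScaleAbs(np.hstack([a,b]),alpha=1.6,beta=15))
E
cat > drop2.py <<'E'
from h import *
p=np.array([0.63921239,-0.22278433,0.11607716]);ztop=.076;x0=-.0857
ux=np.array([np.cos(p[2]),np.sin(p[2]),0]);uy=np.array([-ux[1],ux[0],0])
D=[]
for n in ('scene','top'):
    c=camera_info(n);a=cv2.imread(f'pics/{n}0.png',0);b=cv2.imread(f'pics/{n}7.png',0)
    f=200/np.tan(np.radians(c['fov_y'])/2);R=cv2.Rodrigues(c['rvec'])[0];C=-R.T@c['tvec']
    q=proj(n,w(p,[(x0-.06,.05,ztop),(x0-.06,-.05,ztop),(x0+.06,-.05,ztop),(x0+.06,.05,ztop)]),c)
    m=np.zeros_like(a);cv2.fillConvexPoly(m,q.astype(np.int32),255)
    pts=cv2.goodFeaturesToTrack(a,40,.03,3,mask=m)[:,0]
    ray=np.c_[(pts[:,0]-c['cx'])/f,(pts[:,1]-c['cy'])/f,np.ones(len(pts))]@R
    P=C+ray*((ztop-C[2])/ray[:,2])[:,None]
    init=proj(n,P+.087*ux-[0,0,.004],c).astype(np.float32)
    nx,st,er=cv2.calcOpticalFlowPyrLK(a,b,pts.reshape(-1,1,2),init.reshape(-1,1,2).copy(),winSize=(9,9),maxLevel=1,flags=cv2.OPTFLOW_USE_INITIAL_FLOW)
    nx=nx[:,0];ok=(st[:,0]>0)&(np.linalg.norm(nx-init,axis=1)<6);print(n,ok.sum(),len(ok))
    D.append((n,c,P[ok],nx[ok]))
fun=lambda q:np.concatenate([(proj(n,P+q[0]*ux+q[1]*uy-[0,0,q[2]],c)-x).ravel() for n,c,P,x in D])
r=least_squares(fun,[.085,0,.004],loss='soft_l1',f_scale=.3);print((r.x*1e3).round(1),np.median(abs(r.fun)))
print('sd',(np.sqrt(np.diag(np.linalg.inv(r.jac.T@r.jac)))*.3*1e3).round(1))
E
python3 drop2.py
```

```text
scene 11 11
top 7 10
[89.7 -0.3  7.4] 0.10572395875379925
sd [0.3 0.3 0.8]
```

View pics/v7.png

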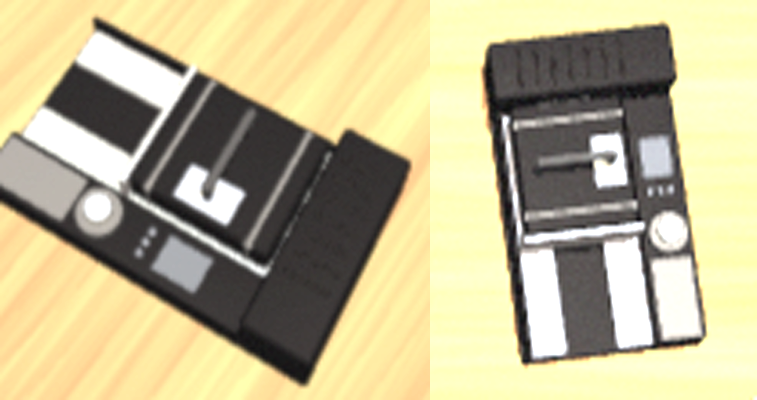

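The sled has dropped: two-view tracking gives 7.4 ± 0.8 mm of drop, 89.7 mm forward and −0.3 mm sideways, and the stop pushed back with 10 N. Next I'll refine the button position from both views.

```bash
python3 - <<'E'
from h import *
p=np.array([0.63921239,-0.22278433,0.11607716]);B=w(p,[-.07,-.087,.062])
D=[]
for n in('scene','top'):
    g=cv2.imread(f'pics/{n}7.png',0);u=proj(n,B)[0];x,y=u.round().astype(int);k=10
    q=g[y-k:y+k+1,x-k:x+k+1].astype(float);print(n,u.round(1));print(q[k-8:k+9,k-8:k+9].astype(int))
E
```

```text
scene [281.7 306.8]
[[105 105 104  90  51  25  25  36  58  91 135 150 159 159 138  96  98]
 [105 105  99  71  35  30  40  41  43  52  75 110 136 149 148  90  74]
 [105 102  87  50  47  66  77  79  78  77  74  73  79 109 130  93  72]
 [103  92  62  53  79 102 114 116 119 111 108  96  78  66  77  74  65]
 [ 99  72  56  81 106 126 142 146 149 139 132 106  99  80  51  48  49]
 [ 87  58  81 106 132 152 162 163 164 162 156 124 105  99  73  34  27]
 [ 62  69 101 121 158 164 165 165 165 165 163 149 106 103  96  49  24]
 [ 53  88 107 131 161 165 166 165 165 165 164 156 108 105 101  70  31]
 [ 61  99 109 135 162 165 165 166 165 165 165 157 114 106 104  88  37]
 [ 67 102 107 125 160 165 165 165 165 165 164 152 105 105 105  90  38]
 [ 68 102 104 111 153 163 165 165 164 163 159 135  96 105 105  86  37]
 [ 62 101 103 103 129 152 161 162 161 156 138 107 102 107 103  70  32]
 [ 49  95 104 103 102 125 139 144 140 131 108 102 107 107  98  56  28]
 [ 39  80 103 106 105 101 103 107 103 104 104 108 109 102  81  39  24]
 [ 30  60  92 105 107 107 104 103 102 108 109 109 104  84  48  28  24]
 [ 25  35  62  
[... 653 characters left out ...]
 57 144 148 151 198 200 201 201 189 147  88  82 173 175 174]
 [161  56  80 151 141 184 199 201 201 201 200 145 127  67 170 170 172]
 [ 79  36  96 148 112 182 199 200 200 201 202 152 150  56 165 167 168]
 [ 28  34  93 153 128 139 200 201 204 201 183 155 145  49 143 167 168]
 [ 19  43  60 152 154 107 153 178 194 176 147 146 131  50 123 166 167]
 [ 16  47  30 122 157 138 116 145 154 149 141 150  91  46 105 165 169]
 [ 18  47  39  63 121 144 151 145 136 155 144 115  54  43  91 168 171]
 [ 15  43  45  39  49 102 122 125 123 117 103  54  39  40  78 168 169]
 [ 35  41  44  45  38  40  55  68  65  46  43  43  43  41  51 164 167]
 [ 43  32  44  46  46  42  60  56  76  74  77  95  90  91  41 163 164]]
```

apply_moves:
  series: "0 0 0 0 -0.06 0.01 0; 0 0 0 0 -0.12 0.02 0; 0 0 0 0 -0.18 0.03 0; 0 0 0 0 -0.24 0.04 0; 0 0 0 0 -0.3 0.0475 0; 0 0 0 0 -0.325 0.0475 0; 0 0 0 0 -0.325 0.0475 0; 0 0 0 0.05 -0.325 0.0475 0; 0 0 0 0.1 -0.325 0.0475 0; 0 0 0 0.132 -0.325 0.0475 0; 0 0 0 0.132 -0.325 0.0475 0; 0 0 0 0.132 -0.325 0.0475 0"

```text
clock: 12.42
tcp_pos: [0.5806, -0.3168, 0.0868]
orientation: [-0.092, 1.567, 0.091]
contact_force: [0.2, -0.6, 0.7]
grip_width: 0.0001
```

```bash
python3 look.py s8; python3 -c "
from h import *
cv2.imwrite('pics/w8.png',grab_frame('wrist'))"
```

```text
12.425 tcp dock -0.06909540322075473 -0.0866317314134768 [ 0.58061536 -0.31683548  0.08681068] [ 0.21703876 -0.58394131  0.74649436]
```

View pics/s8.png

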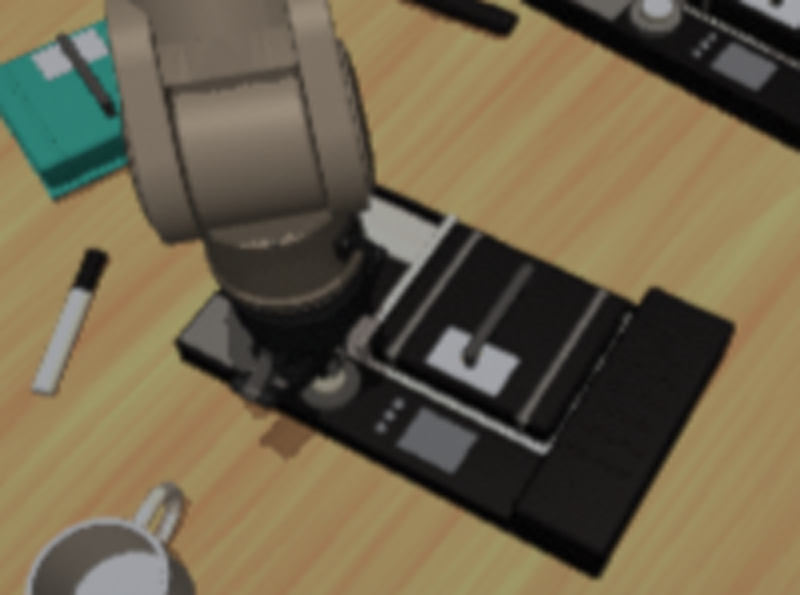

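View pics/w8.png

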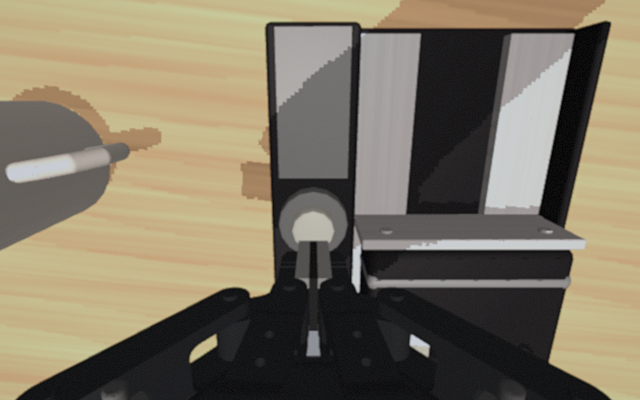

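apply_moves:
  series: "0 0 0 0.015 0 0 0; 0 0 0 0.023 0 0 0; 0 0 0 0.027 0 0 0; 0 0 0 0.03 0 0 0; 0 0 0 0.032 0 0 0; 0 0 0 0.033 0 0 0; 0 0 0 0.033 0 0 0; 0 0 0 0.033 0 0 0"

```text
clock: 13.52
tcp_pos: [0.5798, -0.3163, 0.0557]
orientation: [-0.089, 1.568, 0.093]
contact_force: [-9.1, 8.0, 28.1]
grip_width: 0.0001
```

```bash
python3 look.py s9
```

```text
13.525 tcp dock -0.06984507020570338 -0.08599014521708759 [ 0.57979643 -0.31628504  0.05572422] [-9.11411666  7.95694692 28.13860786]
```

View pics/s9.png

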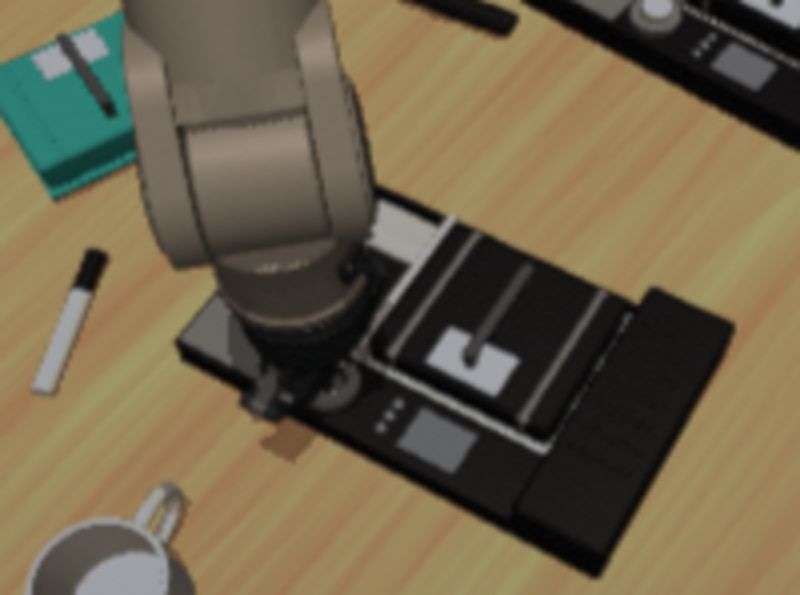

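The force is 28 N at TCP z 0.0557. That is the button's end stop: full travel is at z 0.056 and the spring alone gives only 5 N. Now I'll release and clear.

apply_moves:
  series: "0 0 0 -0.005 0 0 0; 0 0 0 -0.02 0 0 0; 0 0 0 -0.06 0 0 0; 0 0 0 -0.12 0 0 0; 0 0 0 -0.16 0.05 -0.03 0; 0 0 0 -0.17 0.11 -0.05 0; 0 0 0 -0.17 0.17 -0.06 0; 0 0 0 -0.17 0.23 -0.06 0; 0 0 0 -0.17 0.29 -0.06 0; 0 0 0 -0.17 0.33 -0.06 0; 0 0 0 -0.17 0.33 -0.06 0; 0 0 0 -0.17 0.33 -0.06 0"

```text
clock: 15.08
tcp_pos: [0.4821, 0.0034, 0.2226]
orientation: [-0.091, 1.568, 0.09]
contact_force: [-0.2, -1.0, 0.1]
grip_width: 0.0001
```

```bash
cp pics/scene7.png pics/scene7b.png; python3 - <<'E'
from h import *
o=get_obs();print(o['clock'],o['tcp_pos'],o['contact_force'])
s=grab_frame('scene');t=grab_frame('top')
for n,i in(('scene',s),('top',t)):
    d=cv2.absdiff(i,cv2.imread(f'pics/{n}7.png'));roi={'scene':(240,370,245,395),'top':(95,205,350,425)}[n]
    print(n,'max diff dock A vs after seating',d[roi[0]:roi[1],roi[2]:roi[3]].max())
    cv2.imwrite(f'pics/{n}7.png',i)
b=cv2.resize(s,(640,400));cv2.imwrite('pics/final.png',b)
E
python3 drop2.py
```

```text
15.075 [0.48214527 0.00339808 0.22258463] [-0.22499215 -0.95157105  0.09799797]
scene max diff dock A vs after seating 7
top max diff dock A vs after seating 18
scene 11 11
top 7 10
[89.7 -0.4  7.4] 0.11004142990367427
sd [0.3 0.3 0.8]
```

View pics/final.png

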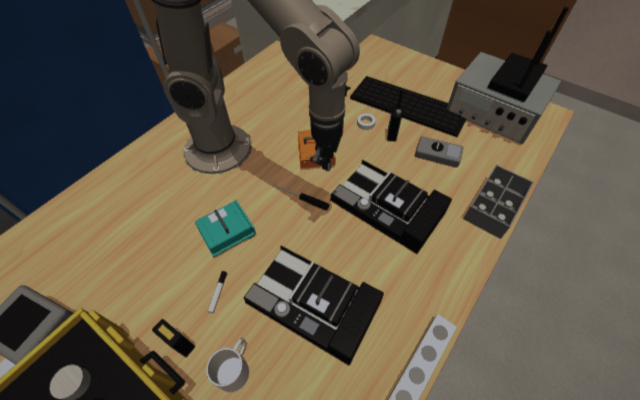

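Everything else on the bench is where it was, and dock A, including its button, looks the same as before the press. The arm is clear of everything, so I'm handing in.

```bash
python3 -c "
from bench import hand_in
print(hand_in())"
```

```text
the job is handed in; nothing more can be done
None
```

I pushed charger A's sled home with the closed fingertips on its front plate, then pressed its start button fully in, released it and moved the arm clear. The job was handed in at about 15 s of the 48 s allowed; no verdict is given.

- **Sled:** it met a firm stop at about 10 N. Tracking it in the scene and top views gave 89.7 mm of forward travel, −0.3 mm sideways and 7.4 ± 0.8 mm of drop (8 mm expected), and the same again after the button press. The scene view alone was ambiguous about the drop, because its unconstrained fits gave −3.5 mm; adding the top view settled it. I judged that the sled was level from the pictures only and did not measure its tilt.
- **Button:** it bottomed out at fingertip height 55.7 mm, where full travel is 56 mm, with 28 N on the fingers. After release, charger A looked the same as before the press in both views, so the button is out again.
- **Surroundings:** in the last scene picture charger B and the other objects look unmoved, and the arm touches nothing. I checked these by eye and did not measure them.
- **Dock fit:** the rear-housing corners were up to 4 px off in my dock fit, but the plate and button, which the moves relied on, matched to about 1 px.

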